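# Open the slide tins and push them home in the cart's tin rack

### The arm

A 6-joint arm with a two-finger parallel gripper is mounted at the origin on the work surface. World frame = base frame: x ahead of the robot, y to its left, z up, the work surface at z = 0. Lengths are in m, angles in degrees, forces in N, time in s.
With the tool pointing down it reaches from about 0.375 to 0.9 m from the base axis. Payload 3.1 kg.
Tool frame: the origin (TCP) lies on the centre line of the jaws, within the pads' length; the fingertips stand 25 mm ahead of it and the grasp point (between the pads) lies 6 mm ahead of it; z points along the fingers, y is the line along which they close (so a half turn about z gives the same grasp; the last joint's range is limited). The gripper opens to 87 mm and grips with 3 to 60 N. Pads are 19 mm wide; open, the fingers measure 117 mm over their backs; the gripper's body (75 mm by 190 mm) begins 51 mm behind the grasp point.
Start: joints at [56.751, 30.224, 82.088, -0, 67.689, -10.227], TCP at [0.244, 0.575, 0.248] pointing down, gripper open.
Joint ranges: [-176.69, 176.69], [-43.24, 126.21], [12.49, 139.97], [-82, 262], [0, 151.66], [-163.58, 163.58]. Speed limits (degrees/s): [159.86, 159.86, 180, 180, 180, 180].

### API

Orientations are given as a 3x3 rotation matrix whose columns are the frame's x, y, z axes.
In Python, from rig import bot, cams, models gives the robot as it stands. The module is installed in compiled form; this text tells all that it offers.
- The arm moves only by the shell command python3 -m handwheel 'ROWS' [OPENING]. ROWS is JSON, a list of rows, each a list of 6 numbers: the shift along the world's x, y, z each as a share of 1 m, from -1 to 1, then the turn, a rotation vector about the world's x, y, z each as a share of 2 rad, from -1 to 1. In form: [[dx, dy, dz, wx, wy, wz], ...]. A call has exactly 8 rows; each row is the pose to reach, as a shift and turn from the pose commanded when the call began; what a row does not reach only later rows make up. A row lasts 1/12 s, in which the tool goes at most 41.7 mm and 7.16 degrees, less where a joint would pass 70% of its speed; a pose out of reach is approached as far as the arm can. A call with a number of a shift or a turn outside -1 to 1 is refused whole. A call with a gripper value outside its range is refused whole. OPENING is the opening, from -1 (shut) to 1 (fully open), so that 0 is half open, set as the call begins (- or left out, the last holds). The fingers move at their own pace and stop on an object; the grip force is fixed at half the most. Time passes only in rows, so rows that repeat a pose let the fingers close, or fill a call up. It gives the time, the measured TCP pose, the force, the opening and the grip force at its end, in the units of the state.
- bot.read_state(): the state, without advancing time (a new reading comes with each control period).
- cams.capture(name): name is "side" or "top"; returns (picture, depth): 400x640x3 uint8, blue, green, red; 400x640 float32, m along the optical axis (not along the pixel's ray), 0 where there is no reading.
- cams.calibration(name): a dict with "mtx" (3x3 intrinsics, pixels), "R" (3x3) and "t" (3): a world point X has camera coordinates R X + t. Camera axes: x right, y down, z forward; pixel columns grow to the right and rows downward; lengths in m; the calibration is good to about 2 mm. A picture is of the moment at which its call begins. calibration takes no time and is no camera call.
- bot.hand_in(): hands the job in; it is judged then, once.
Trained networks look in the newest picture that a camera, given by its name, has taken for a name from the list of things; names that differ only in an ending like _2 or _b are one class to them, and where a whole thing is asked for, a point or a joint stands for the part that bears it (a point fixed in the world has none). Each returns a list of dicts, best first, with "conf" (0 to 1); they miss things now and then, are a little off and sometimes report something else, mostly with a low value. They report only what shows in the picture. A call takes as long as a camera call. They do not tell look-alikes from the thing itself.
- models.spot_in(query, camera): "position" ([column, row] in pixels, amid what is visible of it).
- models.tip_of(query, camera): "position" ([column, row] in pixels: a listed point, or the origin of a listed thing).
The state is a dict: "time_s": time; "joint_positions": joint angles; "qvel": joint speeds; "tau": joint torques, N m; "position": TCP position; "tcp_rot": TCP orientation; "force": force on the tool from outside, world axes, zero at the start; "moment": the same for the moment, N m; "opening": opening from 0.0 (shut) to 1.0 (fully open); "grasp_force": force on a finger pad.
Only numpy, scipy, OpenCV 4.12 (cv2) and the standard library are available. Lean on these libraries where they do the work, as an engineer would, in place of code of your own. Each camera call takes 0.05 s, during which the arm holds its last target. There are 200 camera calls.

### The job

Get the slide sets ready beside the projector: take the lid off every tin that still has one and lay the lids right way up, flat and side by side on the black rubber mat, and push all three open tins along the cart top into a bay of the low steel rack, one tin to a bay in any order, home against the back stop. The tins are packed with loose glass slides, so slide them and never lift or tip them, and leave the tools and optics lying about where they are.

Things in the scene. Friction and masses are not known exactly. Their poses are not given: they have to be found in the camera images.
- tin_red: red slide tin standing loose on the cart top: a box packed level with loose glass slides (0.5 to 0.95 kg; no wall to pinch), 112 mm along x, 100 mm along y, 62 mm high, too wide to grip. Origin at the centre of its underside, z up, x away from the robot at the start (within 8 degrees).
- lid_red: loose steel lid (140 g) of the red tin, same colour, 122 (x) by 110 mm (y); its 12 mm deep skirt goes over the tin's rim with 2 mm play. Origin at the centre of the skirt's lower edge, 50 mm above the tin's when closed; z up. Plate top at 15 mm; on it a solid black bar grip, 64 mm along x, 12 mm thick along y, from 15 to 41 mm above the origin. Absent (None) if its tin starts open.
- tin_blue: blue slide tin standing loose on the cart top: a box packed level with loose glass slides (0.5 to 0.95 kg; no wall to pinch), 112 mm along x, 100 mm along y, 62 mm high, too wide to grip. Origin at the centre of its underside, z up, x away from the robot at the start (within 8 degrees).
- lid_blue: loose steel lid (140 g) of the blue tin, same colour, 122 (x) by 110 mm (y); its 12 mm deep skirt goes over the tin's rim with 2 mm play. Origin at the centre of the skirt's lower edge, 50 mm above the tin's when closed; z up. Plate top at 15 mm; on it a solid black bar grip, 64 mm along x, 12 mm thick along y, from 15 to 41 mm above the origin. Absent (None) if its tin starts open.
- tin_cream: cream slide tin standing loose on the cart top: a box packed level with loose glass slides (0.5 to 0.95 kg; no wall to pinch), 112 mm along x, 100 mm along y, 62 mm high, too wide to grip. Origin at the centre of its underside, z up, x away from the robot at the start (within 8 degrees).
- lid_cream: loose steel lid (140 g) of the cream tin, same colour, 122 (x) by 110 mm (y); its 12 mm deep skirt goes over the tin's rim with 2 mm play. Origin at the centre of the skirt's lower edge, 50 mm above the tin's when closed; z up. Plate top at 15 mm; on it a solid black bar grip, 64 mm along x, 12 mm thick along y, from 15 to 41 mm above the origin. Absent (None) if its tin starts open.
- rack: low rack of 4 mm steel sheet fixed to the cart top: a 409 mm long, 30 mm high back stop and four 30 mm high dividers reaching 100 mm towards the robot make three floorless bays, 131 mm wide, open to the robot and above. Origin on the cart top, middle of the back stop's near face; x away from the robot, y left along the stop. Dividers end at x = -104 mm.
- bay1 (a point): left bay (as seen from the robot): the point on the cart top where a tin's origin lies when the tin stands square in the middle of the bay and touches the back stop (56 mm before the back stop, 135 mm left of the rack's middle).
- bay2 (a point): middle bay (as seen from the robot): the point on the cart top where a tin's origin lies when the tin stands square in the middle of the bay and touches the back stop (56 mm before the back stop, at the rack's middle).
- bay3 (a point): right bay (as seen from the robot): the point on the cart top where a tin's origin lies when the tin stands square in the middle of the bay and touches the back stop (56 mm before the back stop, 135 mm right of the rack's middle).
- mat: thin black rubber parts mat fixed on the cart top at the left, 260 mm along its x, 240 mm along its y, 3 mm thick, with room for four lids two by two. Origin at the centre of its underside.
- lens_barrel: bystander: chrome lens barrel standing on end, 62 mm across, 105 mm high. Origin at the centre of its foot.
- screwdriver: bystander: yellow-handled screwdriver, 190 mm long, lying along its x on the cart top at the right.
- loupe: bystander: round glass loupe with a black ring, 58 mm across, 44 mm high, near the rack's left end.
- thumbscrew1: bystander: large bronze thumbscrew standing on its 46 mm head, 55 mm high, at the left beside the loupe. Origin at the centre of its foot.
- thumbscrew2: bystander: large bronze thumbscrew standing on its 46 mm head, 55 mm high, at the right beside the lens barrel. Origin at the centre of its foot.
- brush: bystander: dusting brush, 170 mm long, lying along its x left of the mat.
There are look-alikes about, which are no part of the job. What is shaped like the lid_red but turquoise is not meant.

How it is judged (in metres and radians):
At the end, for the whole second after the job is handed in: Every tin stands upright on the cart top, each in its own bay, under 12 mm from the back stop and within 24 mm of the home point; every lid lies flat (within 3 degrees), right way up on the rubber mat, not on another lid, its centre 25 mm or more inside the mat's edges; all at rest (x of each of tin_red, tin_blue, tin_cream in the frame of rack above -0.068 m and height (world z) of each of tin_red, tin_blue, tin_cream below 0.006 m and angle between each of tin_red, lid_red, tin_blue, lid_blue, tin_cream, lid_cream's own z axis and vertical below 0.06 rad and (horizontal distance between tin_red and bay1 below 0.024 m or horizontal distance between tin_red and bay2 below 0.024 m or horizontal distance between tin_red and bay3 below 0.024 m) and linear speed of each of tin_red, lid_red, tin_blue, lid_blue, tin_cream, lid_cream below 0.02 m/s and x of lid_red in the frame of mat between -0.105 and 0.105 m and y of lid_red in the frame of mat between -0.095 and 0.095 m and height (world z) of each of lid_red, lid_blue, lid_cream below 0.009 m and (horizontal distance between tin_blue and bay1 below 0.024 m or horizontal distance between tin_blue and bay2 below 0.024 m or horizontal distance between tin_blue and bay3 below 0.024 m) and x of lid_blue in the frame of mat between -0.105 and 0.105 m and y of lid_blue in the frame of mat between -0.095 and 0.095 m and (horizontal distance between tin_cream and bay1 below 0.024 m or horizontal distance between tin_cream and bay2 below 0.024 m or horizontal distance between tin_cream and bay3 below 0.024 m) and x of lid_cream in the frame of mat between -0.105 and 0.105 m and y of lid_cream in the frame of mat between -0.095 and 0.095 m); the robot touches nothing.
It fails at once if a tin is lifted off the cart top (by more than 15 mm) or tipped (by more than 14 degrees) (height (world z) of any of tin_red, tin_blue, tin_cream above 0.015 m or angle between any of tin_red, tin_blue, tin_cream's own z axis and vertical above 0.25 rad).
It fails at once if a tool or optic lying about is moved by more than 30 mm (distance of any of lens_barrel, screwdriver, loupe, thumbscrew1, thumbscrew2, brush from where it was at the start of the episode above 0.03 m).
Of lid_red, lid_blue, lid_cream only 2 to 3 are there at a start; the rules pass over those that are not, and their reading is None.
At some moment in a run one of tin_red, tin_blue, tin_cream may be knocked a few centimetres aside while the robot is not near it.
Once in a run the grip may slacken for a moment while it holds something.
It also fails if it takes over 210 s, if anything falls off the work surface, if the arm or the gripper's body presses on something with over 40 N, if the wrist force passes 120 N, or if a joint passes its speed limit or range.

## Working session

There is one attempt and no reset: what is moved stays moved. The work goes in short steps, Python scripts to look and compute and a shell command to move; the robot and the scene stay as the last step left them, time stands still between calls to the robot, and variables do not carry over. Pictures are saved under pics/ and viewed, at most 14 in all, crops included, and the job is handed in when it is done.

```bash
mkdir -p pics
cat > h.py <<'E'
import numpy as np, cv2
from rig import bot, cams, models
def world(cam,u,v,d):
    c=cams.calibration(cam);K=np.array(c["mtx"]);R=np.array(c["R"]);t=np.array(c["t"])
    p=np.linalg.inv(K)@[u,v,1]*d
    return R.T@(p-t)
def cloud(cam,dep):
    c=cams.calibration(cam);K=np.array(c["mtx"]);R=np.array(c["R"]);t=np.array(c["t"])
    v,u=np.mgrid[:400,:640]
    p=np.stack([(u-K[0,2])/K[0,0]*dep,(v-K[1,2])/K[1,1]*dep,dep],-1)
    return (p-t)@R
def plane(cam,u,v,z):
    c=cams.calibration(cam);K=np.array(c["mtx"]);R=np.array(c["R"]);t=np.array(c["t"])
    o=-R.T@t; r=R.T@(np.linalg.inv(K)@[u,v,1]); return o+r*(z-o[2])/r[2]
E
python3 - <<'E'
from h import *
for n in("top","side"):
    p,d=cams.capture(n);cv2.imwrite(f"pics/{n}0.png",p);np.save(f"{n}0.npy",d)
    c=cams.calibration(n);print(n,-np.array(c["R"]).T@c["t"],np.array(c["R"]).round(2).tolist())
s=bot.read_state();print(s["position"],np.round(s["tcp_rot"],3),s["time_s"],s["force"],s["opening"])
for q in "tin_red lid_red tin_blue lid_blue tin_cream lid_cream rack mat lens_barrel loupe thumbscrew1 brush screwdriver bay1 bay2 bay3".split():
    r=models.tip_of(q,"top")
    print(q,[(np.round(a["position"]).tolist(),round(a["conf"],2),plane("top",*a["position"],.05 if 'lid' in q else 0).round(3)[:2].tolist()) for a in r[:3]])
E
```

```text
top [0.28802703 0.03626465 1.15627447] [[-0.02, -1.0, 0.03], [-0.98, 0.01, -0.19], [0.19, -0.03, -0.98]]
side [-0.02171944 -0.56232964  0.99155546] [[0.76, -0.65, 0.01], [-0.49, -0.6, -0.63], [0.42, 0.48, -0.77]]
[0.24404371 0.57472249 0.24667392] [[-0.92   0.391 -0.001]
 [ 0.391  0.92  -0.002]
 [ 0.    -0.002 -1.   ]] 0.1 [ 0.0708973  -1.0893455   0.53169459] 0.9980123127445314
tin_red [([413.0, 207.0], 0.56, [0.478, -0.294])]
lid_red [([421.0, 203.0], 0.76, [0.481, -0.304]), ([407.0, 286.0], 0.75, [0.24, -0.246])]
tin_blue []
lid_blue [([302.0, 206.0], 0.91, [0.479, 0.055]), ([215.0, 204.0], 0.6, [0.489, 0.314])]
tin_cream [([352.0, 203.0], 0.78, [0.495, -0.1])]
lid_cream []
rack [([357.0, 139.0], 0.8, [0.705, -0.125])]
mat [([213.0, 202.0], 0.87, [0.502, 0.332])]
lens_barrel [([444.0, 155.0], 0.82, [0.649, -0.405])]
loupe [([147.0, 193.0], 0.71, [0.535, 0.536]), ([424.0, 202.0], 0.65, [0.494, -0.328]), ([252.0, 147.0], 0.61, [0.681, 0.213])]
thumbscrew1 [([232.0, 134.0], 0.56, [0.728, 0.279]), ([458.0, 175.0], 0.52, [0.581, -0.446])]
brush [([145.0, 196.0], 0.87, [0.527, 0.541]), ([460.0, 174.0], 0.6, [0.582, -0.451])]
screwdriver [([480.0, 218.0], 0.84, [0.439, -0.502]), ([455.0, 175.0], 0.61, [0.58, -0.435])]
bay1 [([422.0, 203.0], 0.16, [0.49, -0.323])]
bay2 [([422.0, 203.0], 0.16, [0.49, -0.323])]
bay3 [([422.0, 203.0], 0.16, [0.49, -0.323])]
```

View pics/top0.png

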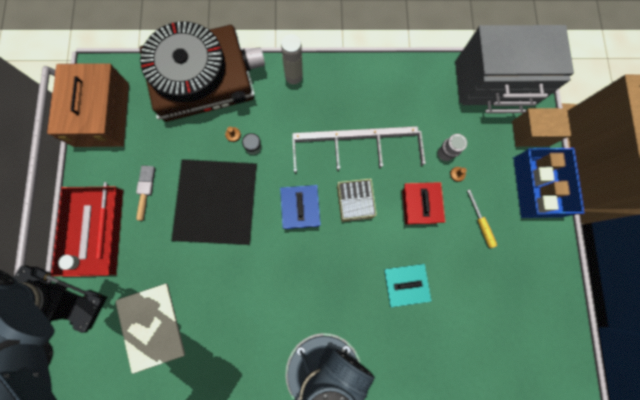

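View pics/side0.png

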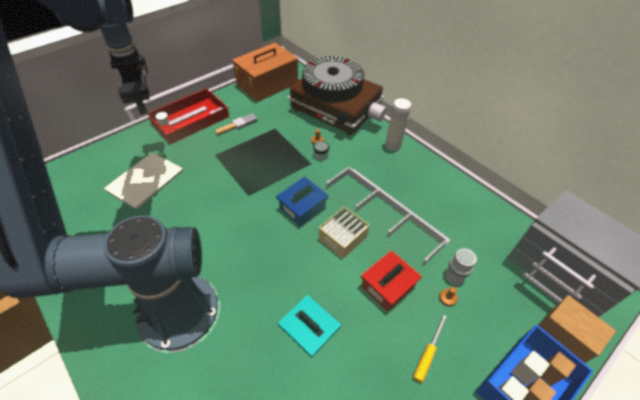

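The top view shows the blue tin with its lid at (300,206), the open cream tin at (356,199), the red tin with its lid at (424,203), the mat at (215,202) and the rack at about (357,135). The turquoise decoy lid is at (408,286). Next I measure them by depth and colour.

```bash
cat >> h.py <<'E'
def rect(mask):
    (c,s,a)=cv2.minAreaRect(mask.astype(np.float32)*1000)
    a=a%90; a=a-90 if a>45 else a
    return np.round(c,1),np.round(s,1),round(a,1)
def measure(cam="top",save=None,w=1):
    p,d=cams.capture(cam)
    if save: cv2.imwrite(save,p)
    W=cloud(cam,d);hsv=cv2.cvtColor(p,cv2.COLOR_BGR2HSV);H,S,V=[hsv[...,i].astype(int) for i in range(3)]
    x,y,z=W[...,0],W[...,1],W[...,2]
    reg=(d>0)&(x>.2)&(x<.78)&(y>-.45)&(y<.47)
    col={"blue":(H>105)&(H<130)&(S>90),"red":((H<8)|(H>172))&(S>120),"cream":(S<90)&(V>120)&(x<.72)}
    for k,m in col.items():
        for lo,hi in((.048,.075),(.008,.035)):
            mm=(m&reg&(z>lo)&(z<hi)).astype(np.uint8)
            mm=cv2.morphologyEx(mm,cv2.MORPH_OPEN,np.ones((3,3)))
            n,l,st,_=cv2.connectedComponentsWithStats(mm)
            for i in range(1,n):
                if st[i,4]>150:
                    q=W[l==i]; print(k,lo,"n",st[i,4],rect(q[:,:2]),"zmed",round(float(np.median(q[:,2])),4))
    return p,d,W,hsv,reg
E
python3 - <<'E'
from h import *
for cam in("top","side"):
    print(cam);p,d,W,hsv,reg=measure(cam)
    z=W[...,2];H,S,V=[hsv[...,i].astype(int) for i in range(3)]
    m=reg&(V<55)&(abs(z)<.012)&(W[...,1]>.15)&(W[...,0]>.33)
    mm=cv2.morphologyEx(m.astype(np.uint8),cv2.MORPH_OPEN,np.ones((5,5)));print("mat",rect(W[mm>0][:,:2]),np.median(z[mm>0]))
    m=reg&(z>.02)&(z<.04)&(S<60)&(W[...,0]>.56)&(W[...,1]<.12)&(W[...,1]>-.37);q=W[m];print("rack",len(q),rect(q[:,:2]))
    for lo in np.arange(.06,-.36,-.03):
        k=q[(q[:,1]<lo)&(q[:,1]>lo-.03)]
        if len(k):print(round(lo-.015,3),k[:,0].min().round(3),np.median(k[:,0]).round(3),k[:,0].max().round(3))
    for n,(a,b) in {"blue":(.0,.12),"red":(-.36,-.26)}.items():
        m=reg&(z>.077)&(z<.11)&(W[...,0]>.42)&(W[...,0]<.56)&(W[...,1]>a)&(W[...,1]<b);print("bar",n,m.sum(),rect(W[m][:,:2]),np.median(z[m]))
E
```

```text
top
blue 0.048 n 1319 (array([475.7,  61.5]), array([120.8, 106.5]), 3.4) zmed 0.0645
red 0.048 n 1350 (array([ 481.7, -308.8]), array([121.5, 111.6]), 1.3) zmed 0.0646
cream 0.048 n 474 (array([ 481.5, -110.2]), array([ 72.3, 100.9]), 1.0) zmed 0.0555
mat (array([506.8, 326.7]), array([233. , 252.5]), -4.0) 0.0023346277213542443
rack 509 (array([ 657.9, -122.9]), array([109.6, 410.2]), 2.6)
0.045 0.698 0.7 0.705
0.015 0.699 0.702 0.704
-0.015 0.701 0.703 0.708
-0.045 0.601 0.665 0.709
-0.075 0.604 0.705 0.709
-0.105 0.705 0.707 0.711
-0.135 0.707 0.708 0.712
-0.165 0.707 0.71 0.714
-0.195 0.606 0.675 0.716
-0.225 0.711 0.713 0.717
-0.255 0.712 0.715 0.717
-0.285 0.713 0.716 0.72
-0.315 0.613 0.68 0.72
-0.345 0.617 0.617 0.617
bar blue 91 (array([476.4,  63. ]), array([62. , 11.5]), 0.1) 0.0897422046595806
bar red 115 (array([ 482.1, -308.6]), array([63.9, 13.4]), 1.9) 0.08937140687773726
side
blue 0.048 n 761 (array([475.1,  59.6]), array([118.5, 107.1]), 3.3) zmed 0.0654
red 0.048 n 1549 (array([ 481.9, -309.7]), array([122.9, 111.3]), 0.7) zmed 0.065
cream 0.048 n 900 (array([ 498.9, -107.9]), array([114.4, 101.5]), 4.9) zmed 0.0566
mat (array([0., 0.]), array([0., 0.]), 0.0) nan
rack 632 (array([ 660.6, -122.9]), array([114.8, 413.8]), 2.9)
0.045 0.699 0.702 0.707
0.015 0.699 0.702 0.705
-0.015 0.701 0.704 0.707
-0.045 0.603 0.67 0.715
-0.075 0.6 0.706 0.713
-0.105 0.704 0.708 0.712
-0.135 0.706 0.71 0.714
-0.165 0.708 0.711 0.715
-0.195 0.607 0.675 0.719
-0.225 0.71 0.714 0.72
-0.255 0.712 0.715 0.72
-0.285 0.713 0.717 0.721
-0.315 0.614 0.686 0.722
-0.345 0.614 0.616 0.622
bar blue 104 (array([478.2,  60.6]), array([63.8, 14.4]), 6.1) 0.08898504884071659
bar red 127 (array([ 482.1, -310.6]), array([64.1, 11.8]), 0.7) 0.08997060736779282
  return _methods._mean(a, axis=axis, dtype=dtype,
  ret = ret.dtype.type(ret / rcount)
```

```bash
python3 -m handwheel '[[0.014,-0.032,-0.005,0,0,0.03],[0.028,-0.064,-0.01,0,0,0.06],[0.043,-0.096,-0.015,0,0,0.09],[0.058,-0.128,-0.02,0,0,0.12],[0.072,-0.16,-0.025,0,0,0.15],[0.087,-0.192,-0.03,0,0,0.18],[0.101,-0.224,-0.035,0,0,0.21],[0.116,-0.257,-0.04,0,0,0.23]]' 1
python3 -m handwheel '[[0.014,-0.032,-0.005,0,0,0],[0.028,-0.064,-0.01,0,0,0],[0.043,-0.096,-0.015,0,0,0],[0.058,-0.128,-0.02,0,0,0],[0.072,-0.16,-0.025,0,0,0],[0.087,-0.192,-0.03,0,0,0],[0.101,-0.224,-0.035,0,0,0],[0.116,-0.257,-0.04,0,0,0]]'
```

```text
time_s: 1.67
position: [0.3608, 0.3169, 0.2076]
tcp_rot: [[-0.998, -0.061, 0.001], [-0.061, 0.998, 0.0], [-0.001, 0.0, -1.0]]
force: [1.2, -0.8, 0.4]
opening: 0.996
grasp_force: 0.0
time_s: 2.33
position: [0.477, 0.0596, 0.1675]
tcp_rot: [[-0.998, -0.058, 0.0], [-0.058, 0.998, 0.0], [-0.0, 0.0, -1.0]]
force: [0.6, 0.3, -0.6]
opening: 1.004
grasp_force: 0.0
```

```bash
python3 -m handwheel '[[0,0,-0.02,0,0,0],[0,0,-0.04,0,0,0],[0,0,-0.055,0,0,0],[0,0,-0.065,0,0,0],[0,0,-0.073,0,0,0],[0,0,-0.073,0,0,0],[0,0,-0.073,0,0,0],[0,0,-0.073,0,0,0]]'
python3 -m handwheel '[[0,0,0,0,0,0],[0,0,0,0,0,0],[0,0,0,0,0,0],[0,0,0,0,0,0],[0,0,0,0,0,0],[0,0,0,0,0,0],[0,0,0,0,0,0],[0,0,0,0,0,0]]' -1
python3 -m handwheel '[[0,0,0.003,0,0,0],[0,0,0.006,0,0,0],[0,0,0.009,0,0,0],[0,0,0.012,0,0,0],[0,0,0.016,0,0,0],[0,0,0.02,0,0,0],[0,0,0.025,0,0,0],[0,0,0.03,0,0,0]]'
python3 - <<'E'
from h import *
measure("side","pics/s1.png")
E
```

```text
time_s: 3.0
position: [0.4769, 0.0613, 0.0951]
tcp_rot: [[-0.998, -0.058, 0.001], [-0.058, 0.998, -0.0], [-0.001, -0.0, -1.0]]
force: [-0.2, 0.8, -0.7]
opening: 1.001
grasp_force: 0.0
time_s: 3.67
position: [0.4763, 0.0612, 0.0945]
tcp_rot: [[-0.998, -0.058, -0.0], [-0.058, 0.998, 0.0], [0.0, 0.0, -1.0]]
force: [0.3, -0.2, 0.8]
opening: 0.479
grasp_force: 0.0
time_s: 4.33
position: [0.4762, 0.0612, 0.125]
tcp_rot: [[-0.998, -0.058, -0.0], [-0.058, 0.998, 0.0], [0.0, 0.0, -1.0]]
force: [-0.4, 0.7, -2.0]
opening: 0.133
grasp_force: 30.0
red 0.048 n 1537 (array([ 481.9, -310.4]), array([123.5, 110. ]), 1.2) zmed 0.065
cream 0.048 n 962 (array([ 498.4, -108.6]), array([116.2, 101.8]), 4.5) zmed 0.0567
```

View pics/s1.png

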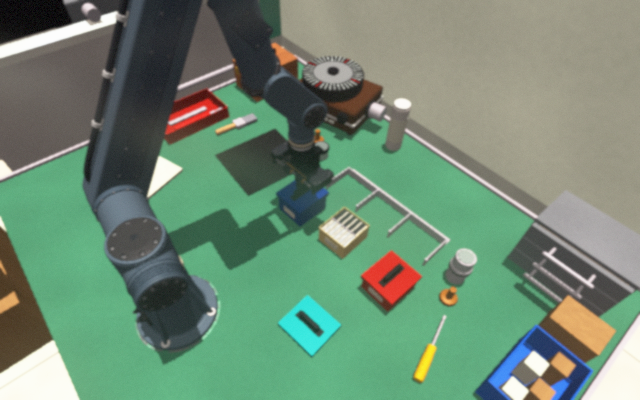

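The side view shows the gripper over the blue tin at (300,190). The fingers only closed during the lift, so they hold just the top of the bar. I'll lower and regrip deeper.

```bash
python3 -m handwheel '[[0,0,-0.004,0,0,0],[0,0,-0.008,0,0,0],[0,0,-0.011,0,0,0],[0,0,-0.014,0,0,0],[0,0,-0.014,0,0,0],[0,0,-0.014,0,0,0],[0,0,-0.014,0,0,0],[0,0,-0.014,0,0,0]]'
python3 -m handwheel '[[0,0,0,0,0,0],[0,0,0,0,0,0],[0,0,0,0,0,0],[0,0,-0.004,0,0,0],[0,0,-0.008,0,0,0],[0,0,-0.012,0,0,0],[0,0,-0.016,0,0,0],[0,0,-0.016,0,0,0]]' -0.4
python3 -m handwheel '[[0,0,0,0,0,0],[0,0,0,0,0,0],[0,0,0,0,0,0],[0,0,0,0,0,0],[0,0,0,0,0,0],[0,0,0,0,0,0],[0,0,0,0,0,0],[0,0,0,0,0,0]]' -1
python3 -m handwheel '[[0,0,0,0,0,0],[0,0,0.003,0,0,0],[0,0,0.006,0,0,0],[0,0,0.01,0,0,0],[0,0,0.015,0,0,0],[0,0,0.02,0,0,0],[0,0,0.025,0,0,0],[0,0,0.03,0,0,0]]'
```

```text
time_s: 5.05
position: [0.4764, 0.0612, 0.1105]
tcp_rot: [[-0.998, -0.058, 0.0], [-0.058, 0.998, 0.0], [-0.0, 0.0, -1.0]]
force: [0.1, 0.8, -1.4]
opening: 0.136
grasp_force: 30.0
time_s: 5.72
position: [0.4758, 0.0612, 0.0936]
tcp_rot: [[-0.998, -0.058, -0.002], [-0.058, 0.998, 0.0], [0.002, 0.0, -1.0]]
force: [-0.6, -0.1, -0.2]
opening: 0.297
grasp_force: 0.0
time_s: 6.38
position: [0.4765, 0.0612, 0.0946]
tcp_rot: [[-0.998, -0.058, 0.0], [-0.058, 0.998, -0.0], [-0.0, -0.0, -1.0]]
force: [-0.2, 0.0, -0.6]
opening: 0.138
grasp_force: 30.0
time_s: 7.05
position: [0.4764, 0.0612, 0.1252]
tcp_rot: [[-0.998, -0.058, 0.0], [-0.058, 0.998, -0.0], [-0.0, -0.0, -1.0]]
force: [0.5, 1.1, -0.9]
opening: 0.131
grasp_force: 30.0
```

```bash
python3 -m handwheel '[[0.013,0.033,0,0,0,-0.008],[0.026,0.066,0,0,0,-0.016],[0.039,0.099,0,0,0,-0.024],[0.052,0.132,0,0,0,-0.032],[0.065,0.165,0,0,0,-0.04],[0.078,0.198,0,0,0,-0.048],[0.09,0.23,0,0,0,-0.056],[0.101,0.261,0,0,0,-0.064]]'
python3 -m handwheel '[[0,0,-0.01,0,0,0],[0,0,-0.03,0,0,0],[0,0,-0.05,0,0,0],[0,0,-0.065,0,0,0],[0,0,-0.072,0,0,0],[0,0,-0.075,0,0,0],[0,0,-0.0765,0,0,0],[0,0,-0.0765,0,0,0]]'
```

```text
time_s: 7.72
position: [0.5777, 0.3241, 0.1249]
tcp_rot: [[-0.998, 0.07, 0.0], [0.07, 0.998, 0.0], [-0.0, 0.0, -1.0]]
force: [1.0, 0.1, -1.0]
opening: 0.135
grasp_force: 30.0
time_s: 8.38
position: [0.5778, 0.3221, 0.0486]
tcp_rot: [[-0.998, 0.07, 0.001], [0.07, 0.998, 0.0], [-0.001, 0.0, -1.0]]
force: [0.8, -0.1, -1.1]
opening: 0.137
grasp_force: 30.0
```

```bash
python3 -m handwheel '[[0,0,0,0,0,0],[0,0,0,0,0,0],[0,0,0,0,0,0],[0,0,0,0,0,0],[0,0,0.01,0,0,0],[0,0,0.04,0,0,0],[0,0,0.08,0,0,0],[0,0,0.11,0,0,0]]' 0.4
python3 -m handwheel '[[-0.013,-0.02,0,0,0,-0.06],[-0.026,-0.04,0,0,0,-0.12],[-0.039,-0.06,0,0,0,-0.18],[-0.052,-0.08,0,0,0,-0.24],[-0.065,-0.1,0,0,0,-0.3],[-0.078,-0.12,0,0,0,-0.36],[-0.09,-0.14,0,0,0,-0.42],[-0.102,-0.152,0,0,0,-0.48]]'
python3 -m handwheel '[[0,0,0,0,0,-0.06],[0,0,0,0,0,-0.12],[0,0,0,0,0,-0.18],[0,0,0,0,0,-0.247],[0,0,0,0,0,-0.247],[0,0,0,0,0,-0.247],[0,0,0,0,0,-0.247],[0,0,0,0,0,-0.247]]'
python3 - <<'E'
from h import *
measure("side");measure("top","pics/t2.png")
E
```

```text
time_s: 9.05
position: [0.5778, 0.3224, 0.1609]
tcp_rot: [[-0.998, 0.07, 0.002], [0.07, 0.998, 0.001], [-0.001, 0.001, -1.0]]
force: [0.0, 0.6, 0.5]
opening: 0.642
grasp_force: 0.0
time_s: 9.72
position: [0.4748, 0.1687, 0.159]
tcp_rot: [[-0.509, 0.861, 0.001], [0.861, 0.509, -0.0], [-0.001, 0.001, -1.0]]
force: [0.5, 0.3, 1.0]
opening: 0.703
grasp_force: 0.0
time_s: 10.38
position: [0.4754, 0.1703, 0.1583]
tcp_rot: [[-0.049, 0.999, 0.0], [0.999, 0.049, 0.0], [0.0, 0.0, -1.0]]
force: [0.0, -0.1, 0.1]
opening: 0.701
grasp_force: 0.0
red 0.048 n 1558 (array([ 481.8, -310.2]), array([123.6, 111.6]), 2.4) zmed 0.0649
cream 0.048 n 616 (array([475.3,  61.3]), array([108. , 101.5]), 2.5) zmed 0.0568
cream 0.048 n 948 (array([ 498.6, -108.3]), array([114.4, 102.7]), 5.2) zmed 0.0566
blue 0.008 n 167 (array([581.1, 372.3]), array([ 18.2, 116.8]), -8.6) zmed 0.017
red 0.048 n 1351 (array([ 481.3, -308.8]), array([121.2, 110.8]), 1.0) zmed 0.0645
cream 0.048 n 520 (array([ 480.1, -107.3]), array([ 72.7, 102.5]), 9.9) zmed 0.0558
cream 0.048 n 201 (array([471.6,  63.1]), array([ 23.8, 102.3]), 27.4) zmed 0.0561
```

View pics/t2.png

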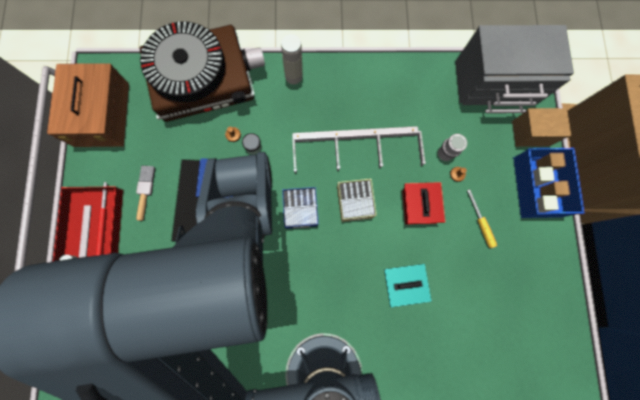

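```bash
python3 -m handwheel '[[0.003,-0.03,0,0,0,0],[0.006,-0.06,0,0,0,0],[0.009,-0.09,0,0,0,0],[0.012,-0.12,0,0,0,0],[0.016,-0.15,0,0,0,0],[0.02,-0.175,0,0,0,0],[0.0225,-0.194,0,0,0,0],[0.0225,-0.194,0,0,0,0]]'
python3 -m handwheel '[[0,0,-0.02,0,0,0],[0,0,-0.045,0,0,0],[0,0,-0.07,0,0,0],[0,0,-0.09,0,0,0],[0,0,-0.105,0,0,0],[0,0,-0.115,0,0,0],[0,0,-0.12,0,0,0],[0,0,-0.12,0,0,0]]'
python3 -m handwheel '[[0,-0.008,0,0,0,0],[0,-0.016,0,0,0,0],[0,-0.022,0,0,0,0],[0.001,-0.028,0,0,0,0],[0.001,-0.034,0,0,0,0],[0.001,-0.039,0,0,0,0],[0.001,-0.044,0,0,0,0],[0.001,-0.044,0,0,0,0]]'
python3 - <<'E'
from h import *
measure("side")
E
```

```text
time_s: 11.15
position: [0.4994, -0.0273, 0.1582]
tcp_rot: [[-0.044, 0.999, 0.002], [0.999, 0.044, -0.002], [-0.002, 0.002, -1.0]]
force: [0.2, -0.5, 0.6]
opening: 0.706
grasp_force: 0.0
time_s: 11.82
position: [0.4974, -0.0232, 0.0373]
tcp_rot: [[-0.048, 0.999, -0.002], [0.999, 0.048, 0.001], [0.001, -0.002, -1.0]]
force: [-0.1, -0.6, -0.2]
opening: 0.698
grasp_force: 0.0
time_s: 12.48
position: [0.4987, -0.0686, 0.0387]
tcp_rot: [[-0.045, 0.999, 0.0], [0.999, 0.045, 0.0], [0.0, 0.0, -1.0]]
force: [-0.5, 0.9, 1.3]
opening: 0.697
grasp_force: 0.5
blue 0.008 n 598 (array([576.4, 321.7]), array([114.9, 118.9]), -2.1) zmed 0.0188
red 0.048 n 1551 (array([ 481.9, -309.9]), array([123. , 111.4]), 1.0) zmed 0.0651
cream 0.048 n 641 (array([473.6,  61.2]), array([108.8, 103.2]), 3.9) zmed 0.0569
cream 0.048 n 835 (array([ 496.6, -132.8]), array([114.2,  97.6]), 2.4) zmed 0.0567
```

```bash
python3 -m handwheel '[[0,0.01,0,0,0,0],[0,0.015,0.03,0,0,0],[0,0.015,0.065,0,0,0.06],[0,0,0.1,0,0,0.12],[-0.03,-0.02,0.12,0,0,0.18],[-0.055,-0.04,0.12,0,0,0.24],[-0.08,-0.06,0.12,0,0,0.3],[-0.087,-0.067,0.12,0,0,0.36]]'
python3 -m handwheel '[[0,0,0,0,0,0.06],[0,0,0,0,0,0.12],[0,0,0,0,0,0.18],[0,0,0,0,0,0.24],[0,0,0,0,0,0.3],[0,0,0,0,0,0.36],[0,0,0,0,0,0.425],[0,0,0,0,0,0.425]]'
python3 -m handwheel '[[0,0,-0.02,0,0,0],[0,0,-0.045,0,0,0],[0,0,-0.07,0,0,0],[0,0,-0.09,0,0,0],[0,0,-0.105,0,0,0],[0,0,-0.115,0,0,0],[0,0,-0.12,0,0,0],[0,0,-0.12,0,0,0]]'
```

```text
time_s: 13.2
position: [0.4089, -0.1351, 0.1586]
tcp_rot: [[-0.698, 0.717, -0.002], [0.717, 0.698, -0.0], [0.001, -0.001, -1.0]]
force: [0.1, 0.5, -0.1]
opening: 0.704
grasp_force: 0.0
time_s: 13.87
position: [0.412, -0.1345, 0.1581]
tcp_rot: [[-0.999, -0.049, 0.0], [-0.049, 0.999, -0.0], [-0.0, -0.0, -1.0]]
force: [-0.7, -0.2, 0.8]
opening: 0.699
grasp_force: 0.0
time_s: 14.53
position: [0.4116, -0.1344, 0.0372]
tcp_rot: [[-0.999, -0.045, -0.002], [-0.045, 0.999, 0.001], [0.002, 0.001, -1.0]]
force: [-0.5, 0.3, 0.1]
opening: 0.7
grasp_force: 0.0
```

```bash
python3 -m handwheel '[[0.01,0,0,0,0,0],[0.02,0.001,0,0,0,0],[0.03,0.001,0,0,0,0],[0.04,0.002,0,0,0,0],[0.05,0.002,0,0,0,0],[0.06,0.003,0,0,0,0],[0.07,0.003,0,0,0,0],[0.08,0.004,0,0,0,0]]'
python3 -m handwheel '[[0.01,0,0,0,0,0],[0.02,0.001,0,0,0,0],[0.03,0.001,0,0,0,0],[0.04,0.002,0,0,0,0],[0.05,0.002,0,0,0,0],[0.06,0.003,0,0,0,0],[0.07,0.003,0,0,0,0],[0.08,0.004,0,0,0,0]]'
python3 -m handwheel '[[0.003,0,0,0,0,0],[0.006,0,0,0,0,0],[0.008,0,0,0,0,0],[0.01,0,0,0,0,0],[0.012,0,0,0,0,0],[0.013,0,0,0,0,0],[0.014,0,0,0,0,0],[0.014,0,0,0,0,0]]'
python3 - <<'E'
from h import *
measure("side","pics/s3.png")
E
```

```text
time_s: 15.2
position: [0.4915, -0.13, 0.0386]
tcp_rot: [[-0.999, -0.047, -0.003], [-0.047, 0.999, 0.001], [0.003, 0.001, -1.0]]
force: [-5.8, -0.7, 3.3]
opening: 0.699
grasp_force: 2.8
time_s: 15.87
position: [0.5715, -0.1261, 0.0386]
tcp_rot: [[-0.999, -0.047, -0.003], [-0.047, 0.999, 0.001], [0.003, 0.001, -1.0]]
force: [-5.4, -0.8, 2.5]
opening: 0.7
grasp_force: 2.7
time_s: 16.53
position: [0.5846, -0.1261, 0.0385]
tcp_rot: [[-0.999, -0.047, -0.003], [-0.047, 0.999, 0.001], [0.003, 0.001, -1.0]]
force: [-5.6, -0.5, 4.5]
opening: 0.699
grasp_force: 2.9
blue 0.008 n 593 (array([577.4, 321.1]), array([115.2, 119.8]), -3.5) zmed 0.0188
red 0.048 n 1575 (array([ 481.6, -309.9]), array([123.3, 111.3]), 0.9) zmed 0.065
cream 0.048 n 668 (array([475.7,  62. ]), array([111.2, 102. ]), 2.1) zmed 0.0567
```

View pics/s3.png

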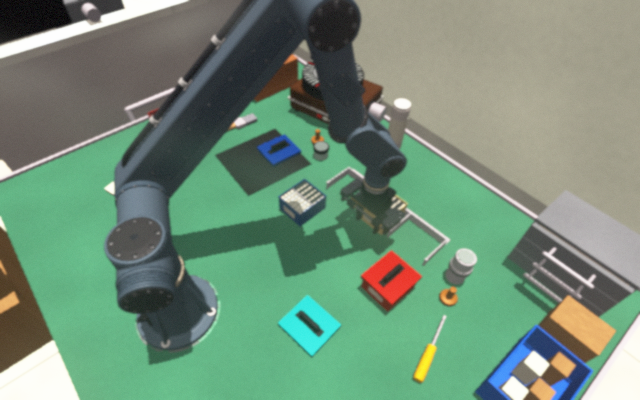

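The side view shows the cream tin in the middle bay under the gripper at (378,208), the blue lid flat on the mat at (279,150), and the blue tin open at (302,200). The push force is still only friction, so I'll go on gently to the stop.

```bash
python3 -m handwheel '[[0.001,0,0,0,0,0],[0.0015,0,0,0,0,0],[0.002,0,0,0,0,0],[0.0025,0,0,0,0,0],[0.003,0,0,0,0,0],[0.003,0,0,0,0,0],[0.003,0,0,0,0,0],[0.003,0,0,0,0,0]]'
python3 -m handwheel '[[0.001,0,0,0,0,0],[0.0015,0,0,0,0,0],[0.002,0,0,0,0,0],[0.0025,0,0,0,0,0],[0.003,0,0,0,0,0],[0.003,0,0,0,0,0],[0.003,0,0,0,0,0],[0.003,0,0,0,0,0]]'
```

```text
time_s: 17.25
position: [0.5851, -0.126, 0.0385]
tcp_rot: [[-0.999, -0.047, -0.008], [-0.047, 0.999, 0.002], [0.008, 0.002, -1.0]]
force: [-10.8, -1.0, 7.8]
opening: 0.7
grasp_force: 5.5
time_s: 17.92
position: [0.585, -0.126, 0.0385]
tcp_rot: [[-0.999, -0.047, -0.015], [-0.047, 0.999, 0.003], [0.015, 0.003, -1.0]]
force: [-17.5, -3.5, 12.3]
opening: 0.699
grasp_force: 8.8
```

```bash
python3 -m handwheel '[[-0.02,0,0,0,0,0],[-0.05,0,0,0,0,0],[-0.08,0,0.03,0,0,0],[-0.1,0,0.06,0,0,-0.06],[-0.115,0.01,0.1,0,0,-0.12],[-0.115,0.045,0.12,0,0,-0.18],[-0.115,0.08,0.12,0,0,-0.24],[-0.115,0.115,0.12,0,0,-0.3]]'
python3 -m handwheel '[[0,0.03,0,0,0,-0.06],[0,0.06,0,0,0,-0.12],[0,0.09,0,0,0,-0.18],[0,0.12,0,0,0,-0.24],[0,0.15,0,0,0,-0.3],[0,0.18,0,0,0,-0.36],[0,0.18,0,0,0,-0.42],[0,0.18,0,0,0,-0.485]]'
python3 - <<'E'
from h import *
measure("side")
measure("top")
E
```

```text
time_s: 18.58
position: [0.4798, -0.0148, 0.1609]
tcp_rot: [[-0.853, 0.522, 0.009], [0.522, 0.853, -0.002], [-0.009, 0.003, -1.0]]
force: [-0.5, -1.2, -1.1]
opening: 0.7
grasp_force: 0.0
time_s: 19.25
position: [0.4785, 0.1676, 0.1589]
tcp_rot: [[-0.062, 0.998, 0.005], [0.998, 0.062, 0.001], [0.001, 0.005, -1.0]]
force: [0.3, -0.9, 0.0]
opening: 0.698
grasp_force: 0.0
red 0.048 n 1559 (array([ 481.6, -310. ]), array([123.8, 111. ]), 0.8) zmed 0.065
cream 0.048 n 633 (array([476.1,  60.3]), array([110.1, 102.2]), 2.7) zmed 0.0569
cream 0.048 n 841 (array([ 652.8, -122.3]), array([116.8, 102.9]), 1.5) zmed 0.0566
blue 0.008 n 233 (array([579.3, 367.9]), array([ 23.7, 119.9]), -7.7) zmed 0.0175
red 0.048 n 1353 (array([ 481.9, -308.5]), array([122.1, 111. ]), 1.2) zmed 0.0646
cream 0.048 n 277 (array([ 651.4, -127.7]), array([69.6, 99.3]), 37.3) zmed 0.0558
cream 0.048 n 295 (array([ 613.4, -123. ]), array([98.4, 37.2]), -1.7) zmed 0.0552
cream 0.048 n 202 (array([472.6,  63.4]), array([ 26.3, 102.1]), 26.2) zmed 0.0562
```

```bash
python3 -m handwheel '[[0,0,-0.02,0,0,0],[0,0,-0.045,0,0,0],[0,0,-0.07,0,0,0],[0,0,-0.09,0,0,-0.005],[0,0,-0.105,0,0,-0.005],[0,0,-0.115,0,0,-0.005],[0,0,-0.12,0,0,-0.005],[0,0,-0.12,0,0,-0.005]]'
python3 -m handwheel '[[0,-0.015,0,0,0,0],[0,-0.03,0,0,0,0],[0,-0.038,0,0,0,0],[0,-0.044,0,0,0,0],[0,-0.05,0,0,0,0],[0.001,-0.056,0,0,0,0],[0.001,-0.062,0,0,0,0],[0.001,-0.068,0,0,0,0]]'
python3 -m handwheel '[[0,-0.006,0,0,0,0],[0,-0.012,0,0,0,0],[0,-0.018,0,0,0,0],[0.001,-0.024,0,0,0,0],[0.001,-0.029,0,0,0,0],[0.001,-0.033,0,0,0,0],[0.001,-0.033,0,0,0,0],[0.001,-0.033,0,0,0,0]]'
python3 - <<'E'
from h import *
measure("side")
E
```

```text
time_s: 20.02
position: [0.4772, 0.1648, 0.0374]
tcp_rot: [[-0.055, 0.998, -0.0], [0.998, 0.055, 0.0], [0.0, -0.0, -1.0]]
force: [-0.6, 0.5, -0.4]
opening: 0.7
grasp_force: 0.0
time_s: 20.68
position: [0.4785, 0.0978, 0.039]
tcp_rot: [[-0.054, 0.999, 0.002], [0.999, 0.054, 0.001], [0.001, 0.002, -1.0]]
force: [-0.0, 5.7, 2.6]
opening: 0.701
grasp_force: 3.2
time_s: 21.35
position: [0.4793, 0.0641, 0.0386]
tcp_rot: [[-0.054, 0.999, 0.001], [0.999, 0.054, 0.0], [-0.0, 0.001, -1.0]]
force: [-0.2, 0.9, 0.6]
opening: 0.7
grasp_force: 0.7
blue 0.008 n 502 (array([579.1, 321.8]), array([112.6, 123.3]), -2.5) zmed 0.0187
red 0.048 n 1563 (array([ 482.1, -310.3]), array([123.1, 110.6]), 0.6) zmed 0.065
cream 0.048 n 887 (array([ 652.3, -122.5]), array([118.2, 101.9]), 2.9) zmed 0.0567
cream 0.048 n 622 (array([478.1,  -0.7]), array([111.8,  95.3]), 3.9) zmed 0.0569
```

```bash
python3 -m handwheel '[[0,0.01,0,0,0,0],[0,0.015,0.03,0,0,0],[0,0.015,0.065,0,0,0.06],[0,0,0.1,0,0,0.12],[-0.03,-0.02,0.12,0,0,0.18],[-0.055,-0.04,0.12,0,0,0.24],[-0.08,-0.06,0.12,0,0,0.3],[-0.086,-0.064,0.12,0,0,0.36]]'
python3 -m handwheel '[[0,0,0,0,0,0.06],[0,0,0,0,0,0.12],[0,0,0,0,0,0.18],[0,0,0,0,0,0.24],[0,0,0,0,0,0.3],[0,0,0,0,0,0.36],[0,0,0,0,0,0.42],[0,0,0,0,0,0.42]]'
python3 -m handwheel '[[0,0,-0.02,0,0,0],[0,0,-0.045,0,0,0],[0,0,-0.07,0,0,0],[0,0,-0.09,0,0,0],[0,0,-0.105,0,0,0],[0,0,-0.115,0,0,0],[0,0,-0.12,0,0,0],[0,0,-0.12,0,0,0]]'
```

```text
time_s: 22.07
position: [0.3886, -0.0003, 0.1584]
tcp_rot: [[-0.703, 0.711, -0.004], [0.711, 0.703, 0.0], [0.003, -0.003, -1.0]]
force: [-0.7, 0.8, 0.5]
opening: 0.701
grasp_force: 0.0
time_s: 22.73
position: [0.3931, 0.0004, 0.1581]
tcp_rot: [[-0.999, -0.046, 0.0], [-0.046, 0.999, -0.0], [-0.0, -0.0, -1.0]]
force: [-0.8, 0.2, 0.1]
opening: 0.701
grasp_force: 0.0
time_s: 23.4
position: [0.3927, 0.0003, 0.0372]
tcp_rot: [[-0.999, -0.042, -0.002], [-0.042, 0.999, 0.0], [0.002, 0.001, -1.0]]
force: [-0.1, 0.1, -0.4]
opening: 0.699
grasp_force: 0.0
```

```bash
python3 -m handwheel '[[0.01,0,0,0,0,0],[0.02,0.001,0,0,0,0],[0.03,0.001,0,0,0,0],[0.04,0.002,0,0,0,0],[0.05,0.002,0,0,0,0],[0.06,0.003,0,0,0,0],[0.07,0.003,0,0,0,0],[0.08,0.004,0,0,0,0]]'
python3 -m handwheel '[[0.01,0,0,0,0,0],[0.02,0.001,0,0,0,0],[0.03,0.001,0,0,0,0],[0.04,0.002,0,0,0,0],[0.05,0.002,0,0,0,0],[0.06,0.003,0,0,0,0],[0.07,0.003,0,0,0,0],[0.08,0.004,0,0,0,0]]'
python3 -m handwheel '[[0.005,0,0,0,0,0],[0.01,0,0,0,0,0],[0.014,0.001,0,0,0,0],[0.018,0.001,0,0,0,0],[0.021,0.001,0,0,0,0],[0.023,0.001,0,0,0,0],[0.025,0.001,0,0,0,0],[0.025,0.001,0,0,0,0]]'
python3 -m handwheel '[[0.001,0,0,0,0,0],[0.0015,0,0,0,0,0],[0.002,0,0,0,0,0],[0.0025,0,0,0,0,0],[0.003,0,0,0,0,0],[0.003,0,0,0,0,0],[0.003,0,0,0,0,0],[0.003,0,0,0,0,0]]'
```

```text
time_s: 24.07
position: [0.4699, 0.0049, 0.0386]
tcp_rot: [[-0.999, -0.043, -0.007], [-0.043, 0.999, 0.001], [0.007, 0.002, -1.0]]
force: [-5.2, 0.4, -0.6]
opening: 0.699
grasp_force: 2.5
time_s: 24.73
position: [0.5491, 0.0088, 0.0386]
tcp_rot: [[-0.999, -0.043, -0.009], [-0.043, 0.999, 0.001], [0.009, 0.001, -1.0]]
force: [-6.2, -1.1, 2.4]
opening: 0.699
grasp_force: 3.1
time_s: 25.4
position: [0.575, 0.0097, 0.0386]
tcp_rot: [[-0.999, -0.043, -0.006], [-0.043, 0.999, 0.001], [0.006, 0.001, -1.0]]
force: [-6.2, -0.5, 4.1]
opening: 0.699
grasp_force: 3.0
time_s: 26.07
position: [0.5773, 0.0097, 0.0386]
tcp_rot: [[-0.999, -0.043, -0.007], [-0.043, 0.999, 0.001], [0.007, 0.001, -1.0]]
force: [-7.5, -0.4, 5.0]
opening: 0.699
grasp_force: 3.6
```

```bash
python3 -m handwheel '[[0.001,0,0,0,0,0],[0.002,0,0,0,0,0],[0.003,0,0,0,0,0],[0.003,0,0,0,0,0],[-0.02,0,0,0,0,0],[-0.06,0,0.02,0,0,0],[-0.1,0,0.06,0,0,0],[-0.1,-0.02,0.1,0,0,0]]'
python3 -m handwheel '[[0,-0.04,0.02,0,0,0],[0,-0.08,0.03,0,0,0],[0,-0.12,0.03,0,0,0],[0,-0.16,0.03,0,0,-0.005],[0,-0.2,0.03,0,0,-0.01],[0,-0.24,0.03,0,0,-0.013],[0,-0.27,0.03,0,0,-0.013],[0,-0.29,0.03,0,0,-0.013]]' 0.2
python3 -m handwheel '[[0,0,0,0,0,0],[0,0,0,0,0,0],[0,0,0,0,0,0],[0,0,0,0,0,0],[0,0,0,0,0,0],[0,0,0,0,0,0],[0,0,0,0,0,0],[0,0,0,0,0,0]]'
python3 - <<'E'
from h import *
measure("side","pics/s4.png")
measure("top","pics/t4.png")
E
```

```text
time_s: 26.73
position: [0.4763, -0.0025, 0.1224]
tcp_rot: [[-0.999, -0.044, -0.013], [-0.045, 0.999, 0.004], [0.013, 0.004, -1.0]]
force: [-0.4, -0.3, 0.2]
opening: 0.699
grasp_force: 0.0
time_s: 27.4
position: [0.4853, -0.3, 0.1548]
tcp_rot: [[-1.0, -0.014, 0.004], [-0.014, 1.0, -0.004], [-0.004, -0.004, -1.0]]
force: [-0.1, -0.0, 0.5]
opening: 0.602
grasp_force: 0.0
time_s: 28.07
position: [0.4847, -0.2949, 0.1537]
tcp_rot: [[-1.0, -0.019, -0.0], [-0.019, 1.0, 0.0], [0.0, 0.0, -1.0]]
force: [0.7, 0.5, -0.4]
opening: 0.599
grasp_force: 0.0
blue 0.008 n 576 (array([576.8, 326.6]), array([122.9, 117. ]), -3.3) zmed 0.0189
red 0.048 n 1430 (array([ 481.4, -309.8]), array([121.5, 111.1]), 1.0) zmed 0.065
cream 0.048 n 515 (array([632.4,   9.4]), array([103.6,  90.8]), -1.5) zmed 0.0569
cream 0.048 n 255 (array([639.1, -93.7]), array([42.6, 95.8]), -3.3) zmed 0.0567
blue 0.008 n 1218 (array([576.8, 322.4]), array([112. , 121.1]), -4.1) zmed 0.0173
cream 0.048 n 192 (array([645.8,  13.4]), array([24.1, 92.4]), 0.6) zmed 0.0558
cream 0.048 n 185 (array([599.9,   8. ]), array([23.6, 92.3]), 1.9) zmed 0.056
```

View pics/t4.png

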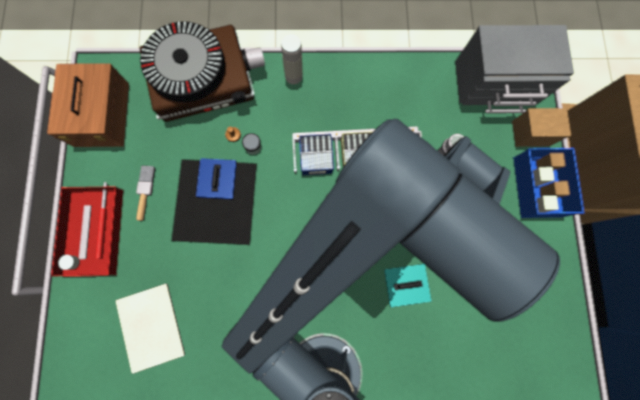

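The top view shows the blue and cream tins in the left and middle bays at (316,150) and (355,147). The blue lid lies on the upper half of the mat at (216,178). The red lid is next.

```bash
python3 -m handwheel '[[-0.003,-0.0145,0,0,0,0],[-0.003,-0.0145,-0.01,0,0,0],[-0.003,-0.0145,-0.025,0,0,0],[-0.003,-0.0145,-0.04,0,0,0],[-0.003,-0.0145,-0.052,0,0,0],[-0.003,-0.0145,-0.059,0,0,0],[-0.003,-0.0145,-0.059,0,0,0],[-0.003,-0.0145,-0.059,0,0,0]]'
python3 -m handwheel '[[0,0,0,0,0,0],[0,0,0,0,0,0],[0,0,0,0,0,0],[0,0,0,0,0,0],[0,0,0,0,0,0],[0,0,0,0,0,0],[0,0,0,0,0,0],[0,0,0,0,0,0]]' -1
python3 -m handwheel '[[0,0,0,0,0,0],[0,0,0,0,0,0],[0,0,0,0,0,0],[0,0,0,0,0,0],[0,0,0.002,0,0,0],[0,0,0.005,0,0,0],[0,0,0.009,0,0,0],[0,0,0.013,0,0,0]]'
python3 -m handwheel '[[0,0,0.004,0,0,0],[0,0,0.008,0,0,0],[0,0,0.012,0,0,0],[0,0,0.016,0,0,0],[0,0,0.018,0,0,0],[0,0,0.018,0,0,0],[0,0,0.018,0,0,0],[0,0,0.018,0,0,0]]'
```

```text
time_s: 28.83
position: [0.4813, -0.3103, 0.094]
tcp_rot: [[-1.0, -0.017, -0.001], [-0.017, 1.0, 0.001], [0.001, 0.001, -1.0]]
force: [-0.6, -0.5, -0.7]
opening: 0.597
grasp_force: 0.0
time_s: 29.5
position: [0.4816, -0.31, 0.0948]
tcp_rot: [[-1.0, -0.018, 0.0], [-0.018, 1.0, -0.0], [-0.0, -0.0, -1.0]]
force: [-0.2, 1.0, 2.1]
opening: 0.133
grasp_force: 30.0
time_s: 30.17
position: [0.4814, -0.3099, 0.1077]
tcp_rot: [[-1.0, -0.018, -0.0], [-0.018, 1.0, 0.0], [0.0, 0.0, -1.0]]
force: [0.2, -0.4, -1.7]
opening: 0.135
grasp_force: 30.0
time_s: 30.83
position: [0.4814, -0.3099, 0.1255]
tcp_rot: [[-1.0, -0.018, -0.0], [-0.018, 1.0, 0.0], [0.0, 0.0, -1.0]]
force: [0.7, 0.7, -1.4]
opening: 0.136
grasp_force: 30.0
```

```bash
python3 -m handwheel '[[0,0.02,0,0,0,0],[0,0.05,0,0,0,-0.005],[-0.005,0.08,0,0,0,-0.01],[-0.01,0.115,0,0,0,-0.015],[-0.015,0.15,-0.01,0,0,-0.02],[-0.02,0.185,-0.03,0,0,-0.025],[-0.02,0.22,-0.045,0,0,-0.03],[-0.02,0.25,-0.05,0,0,-0.035]]'
python3 -m handwheel '[[-0.003,0.03,0,0,0,0],[-0.006,0.06,0,0,0,0],[-0.009,0.09,0,0,0,0],[-0.012,0.12,0,0,0,0],[-0.015,0.155,0,0,0,0],[-0.018,0.19,0,0,0,-0.003],[-0.021,0.22,0,0,0,-0.006],[-0.021,0.25,0,0,0,-0.009]]'
```

```text
time_s: 31.5
position: [0.4596, -0.0577, 0.074]
tcp_rot: [[-0.999, 0.053, -0.004], [0.053, 0.999, 0.002], [0.004, 0.001, -1.0]]
force: [1.1, -0.8, -2.4]
opening: 0.134
grasp_force: 30.0
time_s: 32.17
position: [0.4394, 0.1917, 0.0754]
tcp_rot: [[-0.998, 0.07, -0.001], [0.07, 0.998, -0.0], [0.001, -0.0, -1.0]]
force: [0.7, -1.0, -2.1]
opening: 0.132
grasp_force: 30.0
```

```bash
python3 -m handwheel '[[0,0.03,0,0,0,0],[0,0.06,0,0,0,0],[0,0.09,0,0,0,0],[0,0.12,0,0,0,0],[0,0.14,0,0,0,0],[0,0.14,0,0,0,0],[0,0.14,-0.01,0,0,0],[0,0.14,-0.018,0,0,0]]'
python3 -m handwheel '[[0,0,-0.004,0,0,0],[0,0,-0.007,0,0,0],[0,0,-0.009,0,0,0],[0,0,-0.009,0,0,0],[0,0,-0.009,0,0,0],[0,0,-0.009,0,0,0],[0,0,-0.009,0,0,0],[0,0,-0.009,0,0,0]]'
```

```text
time_s: 32.83
position: [0.4401, 0.3294, 0.0568]
tcp_rot: [[-0.998, 0.07, -0.001], [0.07, 0.998, -0.001], [0.001, -0.001, -1.0]]
force: [-0.6, 0.6, -1.0]
opening: 0.133
grasp_force: 30.0
time_s: 33.5
position: [0.4407, 0.33, 0.0488]
tcp_rot: [[-0.998, 0.07, 0.0], [0.07, 0.998, 0.0], [-0.0, 0.0, -1.0]]
force: [-0.1, 0.1, -1.5]
opening: 0.134
grasp_force: 30.0
```

```bash
python3 -m handwheel '[[0,0,0,0,0,0],[0,0,0,0,0,0],[0,0,0,0,0,0],[0,0,0,0,0,0],[0,0,0.01,0,0,0],[0,0,0.04,0,0,0],[0,0,0.08,0,0,0],[0,0,0.11,0,0,0]]' 0.4
python3 -m handwheel '[[0,-0.03,0,0,0,-0.04],[0,-0.06,0,0,0,-0.08],[0,-0.09,0,0,0,-0.12],[0,-0.12,0,0,0,-0.16],[0.01,-0.155,0,0,0,-0.2],[0.015,-0.19,0,0,0,-0.24],[0.02,-0.22,0,0,0,-0.28],[0.02,-0.25,0,0,0,-0.32]]'
python3 -m handwheel '[[0,-0.03,0,0,0,-0.04],[0,-0.06,0,0,0,-0.08],[0,-0.09,0,0,0,-0.12],[0,-0.12,0,0,0,-0.16],[0.01,-0.155,0,0,0,-0.2],[0.015,-0.19,0,0,0,-0.24],[0.02,-0.22,0,0,0,-0.28],[0.02,-0.25,0,0,0,-0.32]]'
python3 -m handwheel '[[0,-0.03,0,0,0,-0.04],[0,-0.06,0,0,0,-0.087],[0,-0.09,0,0,0,-0.087],[0,-0.12,0,0,0,-0.087],[0,-0.155,0,0,0,-0.087],[0,-0.19,0,0,0,-0.087],[0,-0.22,0,0,0,-0.087],[0,-0.245,0,0,0,-0.087]]'
python3 - <<'E'
from h import *
measure("side","pics/s5.png")
measure("top","pics/t5.png")
E
```

```text
time_s: 34.17
position: [0.4407, 0.3301, 0.1611]
tcp_rot: [[-0.998, 0.07, 0.001], [0.07, 0.998, 0.0], [-0.001, 0.0, -1.0]]
force: [0.8, 0.3, -0.1]
opening: 0.647
grasp_force: 0.0
time_s: 34.83
position: [0.4618, 0.0782, 0.1596]
tcp_rot: [[-0.755, 0.655, 0.003], [0.655, 0.755, -0.0], [-0.002, 0.002, -1.0]]
force: [0.9, 0.1, 0.4]
opening: 0.703
grasp_force: 0.0
time_s: 35.5
position: [0.4815, -0.1723, 0.1596]
tcp_rot: [[-0.214, 0.977, 0.002], [0.977, 0.214, -0.001], [-0.002, 0.002, -1.0]]
force: [-0.4, 0.2, -0.1]
opening: 0.699
grasp_force: 0.0
time_s: 36.17
position: [0.4803, -0.4177, 0.1596]
tcp_rot: [[-0.045, 0.999, 0.001], [0.999, 0.045, -0.002], [-0.002, 0.001, -1.0]]
force: [0.6, -0.0, -1.0]
opening: 0.702
grasp_force: 0.0
blue 0.008 n 594 (array([577. , 321.4]), array([113.5, 119.4]), -3.7) zmed 0.0187
red 0.008 n 454 (array([442.5, 321.1]), array([100.3, 123.1]), -3.7) zmed 0.0187
cream 0.048 n 554 (array([643.2,  10.6]), array([111.1, 101.4]), 3.0) zmed 0.0569
cream 0.048 n 860 (array([ 611.1, -114.5]), array([102.1, 114.6]), -3.4) zmed 0.0566
cream 0.048 n 864 (array([ 482. , -309.3]), array([111.2,  97.1]), 1.5) zmed 0.0561
blue 0.008 n 1215 (array([577. , 322.6]), array([111.4, 122.2]), -3.7) zmed 0.0172
red 0.008 n 1307 (array([440.7, 330.5]), array([111.3, 122. ]), -4.0) zmed 0.0175
cream 0.048 n 749 (array([ 610.4, -112.5]), array([100.3, 112.8]), -2.9) zmed 0.056
cream 0.048 n 179 (array([600.1,   9.8]), array([23.6, 88.7]), 2.6) zmed 0.0567
```

View pics/s5.png

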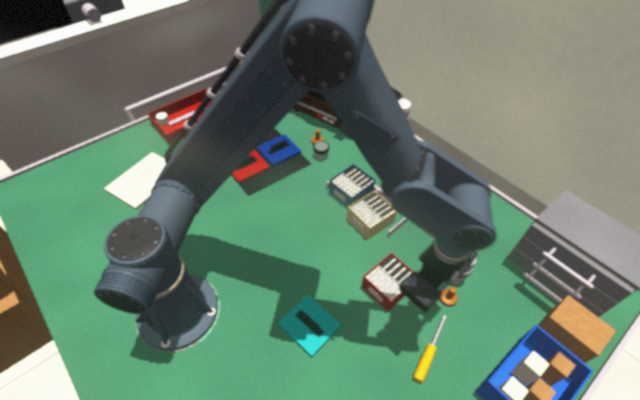

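View pics/t5.png

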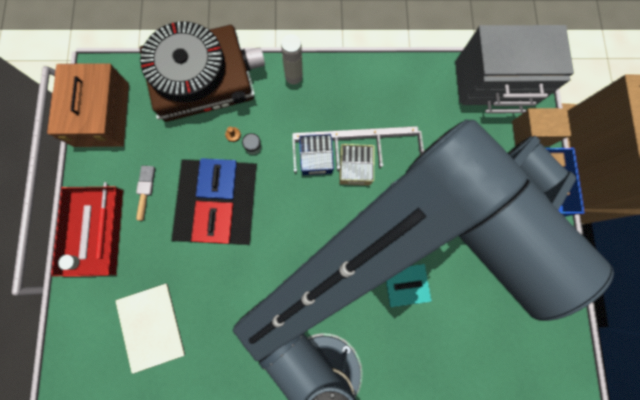

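The side and top views show both lids flat on the mat, at (216,178) and (212,221) in the top view. The red tin is open at (388,280) in the side view. The cream tin has been knocked part way out of the middle bay, to (357,163) in the top view. I'll push red sideways first, then red and cream home.

```bash
python3 -m handwheel '[[0,0,-0.02,0,0,0],[0,0,-0.045,0,0,0],[0,0,-0.07,0,0,0],[0,0,-0.09,0,0,0],[0,0,-0.105,0,0,0],[0,0,-0.115,0,0,0],[0,0,-0.121,0,0,0],[0,0,-0.121,0,0,0]]'
python3 -m handwheel '[[0,0.015,0,0,0,0],[0,0.03,0,0,0,0],[0,0.038,0,0,0,0],[0,0.044,0,0,0,0],[0,0.05,0,0,0,0],[0,0.056,0,0,0,0],[0,0.062,0,0,0,0],[0,0.068,0,0,0,0]]'
python3 -m handwheel '[[0,0.006,0,0,0,0],[0,0.011,0,0,0,0],[0,0.016,0,0,0,0],[0,0.02,0,0,0,0],[0,0.021,0,0,0,0],[0,0.021,0,0,0,0],[0,0.021,0,0,0,0],[0,0.021,0,0,0,0]]'
python3 - <<'E'
from h import *
measure("side")
E
```

```text
time_s: 36.93
position: [0.4802, -0.414, 0.0369]
tcp_rot: [[-0.047, 0.999, -0.001], [0.999, 0.047, 0.002], [0.002, -0.001, -1.0]]
force: [-0.3, 0.8, -0.5]
opening: 0.701
grasp_force: 0.0
time_s: 37.6
position: [0.4818, -0.3492, 0.0388]
tcp_rot: [[-0.046, 0.999, 0.003], [0.999, 0.046, -0.005], [-0.005, 0.003, -1.0]]
force: [-0.3, -5.1, 2.5]
opening: 0.702
grasp_force: 2.7
time_s: 38.27
position: [0.4816, -0.3275, 0.0383]
tcp_rot: [[-0.046, 0.999, 0.003], [0.999, 0.046, -0.003], [-0.003, 0.002, -1.0]]
force: [1.5, -5.3, 4.5]
opening: 0.698
grasp_force: 2.6
blue 0.008 n 444 (array([576.2, 307.2]), array([ 87.6, 118.4]), -4.7) zmed 0.0188
red 0.008 n 411 (array([442.7, 295. ]), array([131.1,  66.3]), 11.5) zmed 0.0187
cream 0.048 n 410 (array([619.5,  22.4]), array([114.2,  78.4]), 42.4) zmed 0.0569
cream 0.048 n 365 (array([ 582.2, -111.9]), array([103.2,  56.7]), -3.0) zmed 0.0566
cream 0.048 n 434 (array([ 479.5, -247.3]), array([ 57.9, 111.9]), -4.1) zmed 0.0562
```

```bash
python3 -m handwheel '[[0,-0.01,0,0,0,0],[0,-0.015,0.03,0,0,0],[0,-0.015,0.065,0,0,0.06],[0,0,0.1,0,0,0.12],[-0.03,0.02,0.12,0,0,0.18],[-0.055,0.04,0.12,0,0,0.24],[-0.08,0.055,0.12,0,0,0.3],[-0.085,0.0585,0.12,0,0,0.36]]'
python3 -m handwheel '[[0,0,0,0,0,0.06],[0,0,0,0,0,0.12],[0,0,0,0,0,0.18],[0,0,0,0,0,0.24],[0,0,0,0,0,0.3],[0,0,0,0,0,0.36],[0,0,0,0,0,0.425],[0,0,0,0,0,0.425]]'
python3 -m handwheel '[[0,0,-0.02,0,0,0],[0,0,-0.045,0,0,0],[0,0,-0.07,0,0,0],[0,0,-0.09,0,0,0],[0,0,-0.105,0,0,0],[0,0,-0.115,0,0,0],[0,0,-0.12,0,0,0],[0,0,-0.12,0,0,0]]'
python3 - <<'E'
from h import *
measure("side");measure("top")
E
```

```text
time_s: 38.98
position: [0.3896, -0.2613, 0.1568]
tcp_rot: [[-0.698, 0.716, -0.009], [0.716, 0.698, 0.01], [0.013, 0.001, -1.0]]
force: [-0.3, 0.4, -0.6]
opening: 0.698
grasp_force: 0.0
time_s: 39.65
position: [0.3943, -0.2661, 0.1568]
tcp_rot: [[-0.999, -0.048, -0.003], [-0.048, 0.999, 0.004], [0.003, 0.004, -1.0]]
force: [-0.5, 0.1, -0.0]
opening: 0.7
grasp_force: 0.0
time_s: 40.32
position: [0.3949, -0.2668, 0.0366]
tcp_rot: [[-0.999, -0.044, -0.002], [-0.044, 0.999, 0.002], [0.002, 0.003, -1.0]]
force: [-1.0, 0.1, -1.0]
opening: 0.698
grasp_force: 0.0
blue 0.008 n 580 (array([576.8, 320.9]), array([114.3, 119.8]), -4.1) zmed 0.0186
red 0.008 n 441 (array([443.4, 312.2]), array([ 82.5, 128.7]), -1.2) zmed 0.0184
cream 0.048 n 203 (array([ 498.8, -297.1]), array([77.7, 34.7]), 3.2) zmed 0.0559
blue 0.008 n 1211 (array([576.8, 323. ]), array([111.7, 120.7]), -3.5) zmed 0.0174
red 0.008 n 1301 (array([440.8, 330.6]), array([111.5, 122.6]), -3.4) zmed 0.0174
cream 0.048 n 695 (array([ 609.7, -115.3]), array([ 94.5, 112. ]), -2.9) zmed 0.0562
cream 0.048 n 198 (array([646.4,  11.8]), array([25. , 95.5]), 0.1) zmed 0.0559
cream 0.048 n 190 (array([597.8,   7.5]), array([22.7, 93.5]), 7.4) zmed 0.0562
```

```bash
python3 -m handwheel '[[0.01,0,0,0,0,0],[0.02,0.001,0,0,0,0],[0.03,0.001,0,0,0,0],[0.04,0.002,0,0,0,0],[0.05,0.002,0,0,0,0],[0.06,0.003,0,0,0,0],[0.07,0.003,0,0,0,0],[0.08,0.004,0,0,0,0]]'
python3 -m handwheel '[[0.01,0,0,0,0,0],[0.02,0.001,0,0,0,0],[0.03,0.001,0,0,0,0],[0.04,0.002,0,0,0,0],[0.05,0.002,0,0,0,0],[0.06,0.003,0,0,0,0],[0.07,0.003,0,0,0,0],[0.08,0.004,0,0,0,0]]'
python3 -m handwheel '[[0.006,0,0,0,0,0],[0.012,0,0,0,0,0],[0.018,0.001,0,0,0,0],[0.023,0.001,0,0,0,0],[0.027,0.001,0,0,0,0],[0.03,0.001,0,0,0,0],[0.033,0.001,0,0,0,0],[0.035,0.001,0,0,0,0]]'
python3 -m handwheel '[[0.001,0,0,0,0,0],[0.002,0,0,0,0,0],[0.003,0,0,0,0,0],[0.0035,0,0,0,0,0],[0.004,0,0,0,0,0],[0.004,0,0,0,0,0],[0.004,0,0,0,0,0],[0.004,0,0,0,0,0]]'
```

```text
time_s: 41.08
position: [0.4753, -0.2626, 0.0384]
tcp_rot: [[-0.999, -0.047, -0.003], [-0.047, 0.999, 0.001], [0.003, 0.001, -1.0]]
force: [-5.4, -1.5, 3.4]
opening: 0.701
grasp_force: 2.7
time_s: 41.75
position: [0.5551, -0.2586, 0.0383]
tcp_rot: [[-0.999, -0.047, -0.003], [-0.047, 0.999, 0.001], [0.003, 0.001, -1.0]]
force: [-5.3, -1.2, 2.6]
opening: 0.704
grasp_force: 2.6
time_s: 42.42
position: [0.5897, -0.2577, 0.0382]
tcp_rot: [[-0.999, -0.047, -0.003], [-0.047, 0.999, 0.001], [0.003, 0.001, -1.0]]
force: [-5.8, -0.5, 4.9]
opening: 0.693
grasp_force: 3.1
time_s: 43.08
position: [0.5913, -0.2577, 0.0382]
tcp_rot: [[-0.999, -0.047, -0.008], [-0.047, 0.999, 0.002], [0.008, 0.002, -1.0]]
force: [-11.3, -1.1, 6.1]
opening: 0.698
grasp_force: 5.5
```

```bash
python3 -m handwheel '[[-0.02,0,0,0,0,0],[-0.05,0,0,0,0,0],[-0.08,0,0.01,0,0,0],[-0.09,0,0.04,0,0,0],[-0.09,0.01,0.08,0,0,0],[-0.09,0.04,0.11,0,0,0],[-0.09,0.075,0.12,0,0,0],[-0.09,0.11,0.12,0,0,0]]'
python3 -m handwheel '[[0,0.03,0,0,0,0],[0,0.03,0,0,0,0],[0,0.03,-0.03,0,0,0],[0,0.03,-0.06,0,0,0],[0,0.03,-0.085,0,0,0],[0,0.03,-0.105,0,0,0],[0,0.03,-0.12,0,0,0],[0,0.03,-0.12,0,0,0]]'
python3 - <<'E'
from h import *
measure("side");measure("top")
E
```

```text
time_s: 43.75
position: [0.508, -0.1491, 0.1619]
tcp_rot: [[-0.999, -0.044, 0.01], [-0.044, 0.999, -0.005], [-0.01, -0.005, -1.0]]
force: [0.2, 0.8, 0.2]
opening: 0.704
grasp_force: 0.0
time_s: 44.42
position: [0.5043, -0.1182, 0.0352]
tcp_rot: [[-0.999, -0.046, -0.003], [-0.046, 0.999, 0.001], [0.003, 0.002, -1.0]]
force: [-0.3, 0.4, 0.5]
opening: 0.699
grasp_force: 0.0
blue 0.008 n 600 (array([577.2, 320.1]), array([113.6, 118.2]), -3.3) zmed 0.0189
red 0.008 n 660 (array([445.7, 327.4]), array([115.5, 129.4]), -4.8) zmed 0.0187
cream 0.048 n 421 (array([ 622., -119.]), array([93.5, 93.7]), -3.0) zmed 0.0567
cream 0.048 n 831 (array([ 658.5, -257.5]), array([114.2,  99.6]), 2.4) zmed 0.0564
blue 0.008 n 1211 (array([576.5, 322.7]), array([112.1, 121.4]), -3.3) zmed 0.0172
red 0.008 n 1304 (array([440.9, 330.8]), array([111. , 122.6]), -3.8) zmed 0.0176
```

Red is home at (0.6585, -0.2575). Now I push cream back in, drifting slightly right.

```bash
python3 -m handwheel '[[0.01,-0.001,0.002,0,0,0],[0.02,-0.002,0.003,0,0,0],[0.03,-0.003,0.003,0,0,0],[0.036,-0.004,0.003,0,0,0],[0.042,-0.005,0.003,0,0,0],[0.047,-0.006,0.003,0,0,0],[0.052,-0.007,0.003,0,0,0],[0.057,-0.008,0.003,0,0,0]]'
python3 -m handwheel '[[0.004,0,0,0,0,0],[0.008,0,0,0,0,0],[0.012,0,0,0,0,0],[0.015,0,0,0,0,0],[0.018,0,0,0,0,0],[0.021,0,0,0,0,0],[0.023,0,0,0,0,0],[0.023,0,0,0,0,0]]'
python3 -m handwheel '[[0.001,0,0,0,0,0],[0.002,0,0,0,0,0],[0.003,0,0,0,0,0],[0.0035,0,0,0,0,0],[0.004,0,0,0,0,0],[0.004,0,0,0,0,0],[0.004,0,0,0,0,0],[0.004,0,0,0,0,0]]'
```

```text
time_s: 45.18
position: [0.5587, -0.1255, 0.0412]
tcp_rot: [[-0.999, -0.047, -0.006], [-0.047, 0.999, 0.002], [0.006, 0.003, -1.0]]
force: [-6.5, 0.9, 4.8]
opening: 0.699
grasp_force: 3.3
time_s: 45.85
position: [0.5827, -0.1258, 0.0411]
tcp_rot: [[-0.999, -0.047, -0.004], [-0.047, 0.999, 0.001], [0.004, 0.002, -1.0]]
force: [-4.6, -0.3, 2.8]
opening: 0.702
grasp_force: 2.6
time_s: 46.52
position: [0.5851, -0.1257, 0.0411]
tcp_rot: [[-0.999, -0.047, -0.007], [-0.047, 0.999, 0.002], [0.007, 0.002, -1.0]]
force: [-7.8, 0.4, 6.0]
opening: 0.701
grasp_force: 4.2
```

```bash
python3 -m handwheel '[[-0.02,0,0,0,0,0],[-0.05,0,0,0,0,0],[-0.08,0,0.02,0,0,0],[-0.1,0,0.05,0,0,0],[-0.12,0.02,0.08,0,0,0],[-0.13,0.05,0.11,0,0,0],[-0.13,0.085,0.14,0,0,0],[-0.13,0.12,0.17,0,0,0]]'
python3 -m handwheel '[[0,0.035,0.01,0,0,0],[0,0.07,0.02,0,0,0],[0,0.105,0.03,0,0,0],[0,0.14,0.04,0,0,0],[-0.01,0.175,0.04,0,0,0],[-0.02,0.21,0.04,0,0,0],[-0.03,0.245,0.04,0,0,0],[-0.04,0.28,0.04,0,0,0]]'
python3 -m handwheel '[[-0.02,0.03,0,0,0,0],[-0.04,0.06,0,0,0,0],[-0.06,0.09,0,0,0,0],[-0.08,0.12,0,0,0,0],[-0.1,0.15,0,0,0,0],[-0.12,0.18,0,0,0,0],[-0.14,0.21,0,0,0,0],[-0.16,0.24,0,0,0,0]]'
python3 - <<'E'
from h import *
measure("side");measure("top","pics/t6.png")
E
```

```text
time_s: 47.18
position: [0.4584, -0.0139, 0.2057]
tcp_rot: [[-0.999, -0.043, 0.003], [-0.043, 0.999, -0.0], [-0.003, -0.0, -1.0]]
force: [1.0, -1.1, -0.3]
opening: 0.699
grasp_force: 0.0
time_s: 47.85
position: [0.4185, 0.2675, 0.2446]
tcp_rot: [[-0.999, -0.046, 0.003], [-0.046, 0.999, 0.002], [-0.003, 0.001, -1.0]]
force: [0.5, 0.8, 0.8]
opening: 0.698
grasp_force: 0.0
time_s: 48.52
position: [0.2576, 0.5075, 0.2445]
tcp_rot: [[-0.999, -0.046, 0.002], [-0.046, 0.999, 0.003], [-0.002, 0.003, -1.0]]
force: [0.4, 0.2, -0.4]
opening: 0.7
grasp_force: 0.0
blue 0.008 n 575 (array([576.7, 326. ]), array([123.4, 119.4]), -3.6) zmed 0.0187
red 0.008 n 656 (array([443.1, 329.7]), array([114.8, 124. ]), -4.3) zmed 0.0187
cream 0.048 n 464 (array([635. ,   9.9]), array([92.6, 99.5]), 1.9) zmed 0.0568
cream 0.048 n 709 (array([ 651.6, -113.7]), array([114.8, 102.6]), 3.1) zmed 0.0568
cream 0.048 n 757 (array([ 658.1, -257.5]), array([114.6, 100.1]), 2.4) zmed 0.0563
blue 0.008 n 1201 (array([576.6, 322.7]), array([111.3, 120.4]), -3.8) zmed 0.0174
red 0.008 n 1311 (array([440.7, 330.6]), array([110.8, 122.3]), -3.9) zmed 0.0174
cream 0.048 n 622 (array([ 638.7, -258. ]), array([98.8, 77.9]), -1.6) zmed 0.0554
cream 0.048 n 534 (array([ 627.1, -112.5]), array([67.3, 99.6]), 2.8) zmed 0.0555
cream 0.048 n 190 (array([645.5,  11.7]), array([95.4, 24.6]), -0.3) zmed 0.0556
cream 0.048 n 176 (array([599.3,   9.5]), array([22.5, 89.6]), 4.3) zmed 0.0561
```

View pics/t6.png

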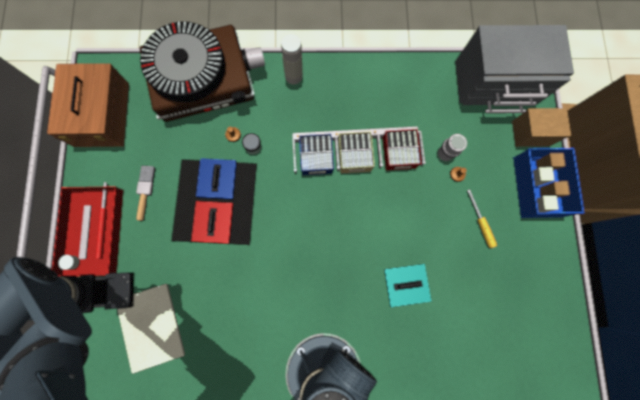

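The top view shows all three tins home against the stop, at (316,152), (356,151) and (402,147). Both lids are flat on the mat at (216,178) and (212,221), the tools are unmoved, and the arm is clear.

```bash
python3 -c "
from rig import bot
print(bot.hand_in())"
```

```text
the job is handed in; nothing more can be done
None
```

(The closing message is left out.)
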